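Start a paint stirrer and click its speed up

ROBOT

A 6-joint arm with a two-finger parallel gripper is mounted at the origin on the work surface; the furniture and walls round the work are solid. World frame = base frame: x ahead of the robot, y to its left, z up, the work surface at z = 0. Lengths are in m, angles in rad, forces in N, time in s.
With the tool pointing down it reaches from about 0.375 to 0.9 m from the base axis. Payload 3.1 kg.
Tool frame: the origin (TCP) lies on the centre line of the jaws, within the pads' length; the fingertips stand robot.tip_reach ahead of it and the grasp point (between the pads) lies 8 mm behind it (robot.tip_reach is the distance from the TCP to the fingertips, in m); z points along the fingers, y is the line along which they close (so a half turn about z gives the same grasp; the last joint's range is limited). The gripper opens to 87 mm and grips with 3 to 60 N. Pads are 19 mm wide; open, the fingers measure 117 mm over their backs; the gripper's body (75 mm by 190 mm) begins 51 mm behind the grasp point.
Start: joints at [-1.296, 0.527, 1.433, -0, 1.181, -0.178], TCP at [0.273, -0.562, 0.234] pointing down, gripper open.
Joint ranges: [-3.08, 3.08], [-0.75, 2.2], [0.22, 2.44], [-1.43, 4.57], [0, 2.65], [-2.85, 2.85]. Speed limits (rad/s): [2.79, 2.79, 3.14, 3.14, 3.14, 3.14].

INTERFACE

Orientations are given as a unit quaternion [x, y, z, w].
In Python, from rig import robot gives the robot as it stands.
- The arm moves only by the tool jog_arm, never from a script. Its argument "motion" is one flat list of numbers, 7 for each row, row after row: the shift along the tool's x, y, z scaled (see below), then the turn, a rotation vector about the tool's x, y, z scaled (see below), then the gripper's target within -1 to 1 (shut at 1, half-way at 0, fully open at -1). In form: [x, y, z, rx, ry, rz, hand, x, y, z, rx, ry, rz, hand, ...]. A call has 1 to 12 rows; each row shifts and turns the commanded pose from where the row before left it, along the tool's axes as they then stand; what a row does not reach is not made up. The controller multiplies each number of a shift by 4 cm and each number of a turn by 4 degrees. A row lasts 1/8 s, in which the tool goes at most 62.5 mm and 10.7 degrees, less where a joint would pass 70% of its speed; a pose out of reach is approached as far as the arm can. A call with a number of a shift or a turn outside -1 to 1 is refused whole. A call with a gripper value outside its range is refused whole. The fingers move at their own pace and stop on an object; "grip_force" is the grip in N (left out, the last holds). Time passes only in rows, so rows that do not move let the fingers close. It gives the time, the measured TCP pose, the force, the opening and the grip force at its end, in the units of the state.
- robot.get_obs(): the state, without advancing time (a new reading comes with each control period).
- robot.camera(name): name is "scene" or "side" or "wrist"; returns the picture (384x512x3 uint8, blue, green, red); there is no depth.
- robot.calibration(name): a dict with "fx", "fy", "cx", "cy" (pixels), "R" (3x3) and "t" (3): a world point X has camera coordinates R X + t; the wrist camera has in their place "T_tool_cam" (4x4, takes a point from camera to tool coordinates, whose origin is the TCP and whose axes are the flange's). Camera axes: x right, y down, z forward; pixel columns grow to the right and rows downward; lengths in m; the calibration is good to about 2 mm. A picture is of the moment at which its call begins: read the wrist's pose just before it. calibration takes no time and is no camera call.
- robot.hand_in(): hands the job in; it is judged then, once.
The state is a dict: "time": time; "q": joint angles; "joint_velocities": joint speeds; "joint_torque": joint torques, N m; "position": TCP position; "tool_rot": TCP orientation; "ft_force": force on the tool from outside, world axes, zero at the start; "moment": the same for the moment, N m; "grip_width": finger opening in m; "grip_force": force on a finger pad.
Only numpy, scipy, OpenCV 4.12 (cv2) and the standard library are available. Lean on these libraries where they do the work, as an engineer would, in place of code of your own. Each camera call takes 0.05 s, during which the arm holds its last target. There are 200 camera calls.

TASK

With the fingertips only, push the jar of yellow paint across the stirrer's plate until it stands inside the printed blue ring, and let go of it; then press the green start button. Then push the speed selector's lever clockwise, one click at a time, up to the fifth of its seven marks, resting a good second on the third mark and again on the fourth so that the stirring bar can follow; never let it click past the fifth. Lift or tip nothing, and leave the red stop button and the bottles and jars around alone.

Things in the scene. Friction and masses are not known exactly. Their poses are not given: they have to be found in the camera images.
- stirrer: bench magnetic stirrer, white, 270 (x) x 184 (y) x 56 mm tall, fixed. Origin under its centre; x points from the control deck (near the robot) to the plate (far), y to its left, z up. Near part: flat black deck, top at z = 56 mm. Far part: white plate 156 x 156 mm, top at z = 67, centred at x = 52, y = 0. A small rod boss at the far right corner rises to z = 71
- plate_centre (a point): centre of the plate's upper face, marked by a blue cross and a printed blue ring of 36 mm inner radius (flat print)
- yellow_jar: low open glass jar of yellow paint, 52 mm diameter, 44 mm tall, about 0.14 kg, loose, standing on the plate to the left of the ring; origin at the centre of its underside, z up
- selector (a joint): speed selector, rad: 0 on the first mark, grows clockwise seen from above, marks 0.524 rad (30 degrees) apart: 0, 0.524, 1.047, 1.571, 2.094, 2.618, 3.142. A sprung detent holds it on each; leaving a mark takes about 0.15 Nm (5 N on the lever), then less; just past half-way (0.26 to 0.3 rad) it snaps on to the next mark by itself; let go short of that, it snaps back
- selector_axis (a point): on the selector's upright axis, at the top of its lever, 36.5 mm above the deck; axes as the stirrer's. The marks are seven white dots on the deck at 46 mm radius, growing in size clockwise: the first lies left of the axis (stirrer +y), the fourth towards the plate (+x), the seventh to the right (-y)
- selector_tip (a point): top of the selector lever's outer end, 39.5 mm from the axis. The lever, bright metal with a black pointer line, is 11 mm wide, from 6.5 to 36.5 mm above the deck; it reaches out on this one side only of the round hub (15 mm radius, 36 mm high, on a 24 mm radius disc 5 mm high)
- start_button (a joint): green start button, value in m: 0 released, 0.004 fully pressed; springs back, fully down takes about 4 N
- start_button_top (a point): centre of the green button's top, 20 mm above the deck: button 22 mm diameter, on a round black base of 38 mm diameter, 12 mm high. It lies to the right of the selector, nearer the plate than the red button
- stop_button (a joint): red stop button of the same make, 45 mm nearer the robot than the green one; 0 released, 0.004 pressed. To be left alone
- brush_jar: glass jar with six stubby whisk brushes, 55 mm across, 122 mm tall; standing bystander, origin at the centre of its underside
- mixing_cup: clear mixing cup with a wooden stick, 85 mm across, 116 mm tall; standing bystander, origin at the centre of its underside
- red_dropper: red plastic dropper bottle with a white nozzle, about 31 mm across, 90 mm tall; standing bystander, origin at the centre of its underside
- black_dropper: black plastic dropper bottle with a white nozzle, about 31 mm across, 90 mm tall; standing bystander, origin at the centre of its underside
- white_dropper: white plastic dropper bottle with a white nozzle, about 31 mm across, 90 mm tall; standing bystander, origin at the centre of its underside
- dropper_06: yellow plastic dropper bottle with a white nozzle, about 31 mm across, 90 mm tall; standing bystander, origin at the centre of its underside
- dropper_07: dark blue plastic dropper bottle with a white nozzle, about 31 mm across, 90 mm tall; standing bystander, origin at the centre of its underside
- dropper_08: green plastic dropper bottle with a white nozzle, about 31 mm across, 90 mm tall; standing bystander, origin at the centre of its underside
There are look-alikes about, which are no part of the job. Of the things shaped like the yellow_jar, the glass one is meant.

How it is judged:
On the way, in this order (a step that is already met when the one before it is completed fails the run):
1. the jar stands inside the ring, let go (horizontal distance between yellow_jar and plate_centre below 0.01 m and z of yellow_jar in the frame of stirrer below 0.07 m and angle between yellow_jar's own z axis and vertical below 0.1 rad and contact force between the fingers and yellow_jar below 0.05 N and linear speed of yellow_jar below 0.02 m/s), for 0.2 s.
2. the green start button is pressed with the jar in place (horizontal distance between yellow_jar and plate_centre below 0.01 m and z of yellow_jar in the frame of stirrer below 0.07 m and angle between yellow_jar's own z axis and vertical below 0.1 rad and value of joint start_button above 0.003 m), for 0.04 s.
3. the selector rests on the third mark (value of joint selector between 0.9272 and 1.1672 rad), for 0.8 s.
4. the selector rests on the fourth mark (value of joint selector between 1.4508 and 1.6908 rad), for 0.8 s.
5. the selector has clicked to the fifth mark (value of joint selector between 1.9744 and 2.2144 rad), for 0.2 s.
At the end, for the whole second after the job is handed in: The selector rests on the fifth mark (within 0.12 rad), the jar stands upright on the plate at rest within 10 mm of the plate's centre, and the start button has sprung back (all of step 5 and horizontal distance between yellow_jar and plate_centre below 0.01 m and z of yellow_jar in the frame of stirrer below 0.07 m and angle between yellow_jar's own z axis and vertical below 0.1 rad and value of joint start_button below 0.001 m and linear speed of yellow_jar below 0.01 m/s); the robot touches nothing.
It fails at once if the selector clicked past the fifth mark (more than 0.3 rad beyond it) (value of joint selector above 2.394 rad).
It fails at once if the red stop button was pressed (value of joint stop_button above 0.002 m).
It fails at once if the jar was lifted off the plate (8 mm) (z of yellow_jar in the frame of stirrer above 0.075 m).
It fails at once if the jar was tipped or knocked off the plate (angle between yellow_jar's own z axis and vertical above 0.35 rad or z of yellow_jar in the frame of stirrer below 0.055 m).
It fails at once if a bystander was moved (20 mm) or tipped (distance of any of brush_jar, mixing_cup, red_dropper, black_dropper, white_dropper, dropper_06, dropper_07, dropper_08 from where it was at the start of the episode above 0.02 m or angle between any of brush_jar, mixing_cup, red_dropper, black_dropper, white_dropper, dropper_06, dropper_07, dropper_08's own z axis and vertical above 0.3 rad).
It also fails if it takes over 72 s, if anything falls off the work surface, if the arm or the gripper's body presses on something with over 40 N, if the wrist force passes 120 N, or if a joint passes its speed limit or range.

## Working session

There is one attempt and no reset: what is moved stays moved. The work goes in short steps, Python scripts to look and compute and a tool call to move; the robot and the scene stay as the last step left them, time stands still between calls to the robot, and variables do not carry over. Pictures are saved under pics/ and viewed, at most 10 in all, crops included, and the job is handed in when it is done.

Besides the shell and the picture viewer there is one more tool, called after "Request:" by a JSON object that holds its "fn" and its "kwargs". jog_arm: Moves the arm, as the interface text tells. Shifts and turns lie within -1 to 1; 1 stands for 4 cm of shift or 4 degrees of turn. Its arguments: {"type":"object","properties":{"motion":{"type":"array","items":{"type":"number"}},"grip_force":{"type":"number"}},"required":["motion"]}

```bash
mkdir -p pics; ls
python3 - <<'E'
from rig import robot
import cv2,numpy as np
o=robot.get_obs();print({k:np.round(v,3) for k,v in o.items()},robot.tip_reach)
for n in("scene","side"):
    cv2.imwrite(f"pics/{n}0.png",robot.camera(n))
    print(n,robot.calibration(n))
print(robot.calibration("wrist"))
E
```

```text
pics
{'time': np.float64(0.0), 'q': array([-1.297,  0.528,  1.434, -0.   ,  1.181, -0.178]), 'joint_velocities': array([ 0.001,  0.002,  0.001,  0.   , -0.001, -0.001]), 'joint_torque': array([-2.0000e-03, -4.4005e+01, -1.7659e+01,  6.3000e-02,  5.8000e-02,
       -0.0000e+00]), 'position': array([ 0.273, -0.561,  0.233]), 'tool_rot': array([ 0.974,  0.224, -0.   , -0.001]), 'ft_force': array([-0.718, -0.119,  0.26 ]), 'moment': array([ 0.028, -0.015,  0.001]), 'grip_force': np.float64(0.0), 'grip_width': np.float64(0.087)} 0.011
scene {'fx': 432.77258392562385, 'fy': 432.77258392562385, 'cx': 255.34896694460323, 'cy': 193.29204141721405, 'R': array([[-0.58542224, -0.81071317,  0.00499566],
       [-0.53340523,  0.38052099, -0.75543539],
       [ 0.61054047, -0.44491339, -0.6552041 ]]), 't': array([0.33009793, 0.31840909, 0.85099022])}
side {'fx': 436.16206336749553, 'fy': 436.16206336749553, 'cx': 258.70953017919214, 'cy': 184.74808682747712, 'R': array([[ 0.99946867,  0.03255535,  0.00158863],
       [ 0.02366221, -0.6911985 , -0.72227746],
       [-0.02241594,  0.72193128, -0.69160158]]), 't': array([-0.50827519,  0.08290608,  1.13479497])}
{'fx': 301.6964665365354, 'fy': 301.6964665365354, 'cx': 260.15363285089165, 'cy': 188.12102519099903, 'T_tool_cam': array([[-1.92440398e-04, -9.62698821e-01, -2.70575206e-01,
         7.30660426e-02],
       [ 9.99999828e-01, -3.35039278e-04,  4.80833242e-04,
         4.92497023e-04],
       [-5.53550917e-04, -2.70575067e-01,  9.62698721e-01,
        -1.51499527e-01],
       [ 0.00000000e+00,  0.00000000e+00,  0.00000000e+00,
         1.00000000e+00]])}
```

View pics/scene0.png

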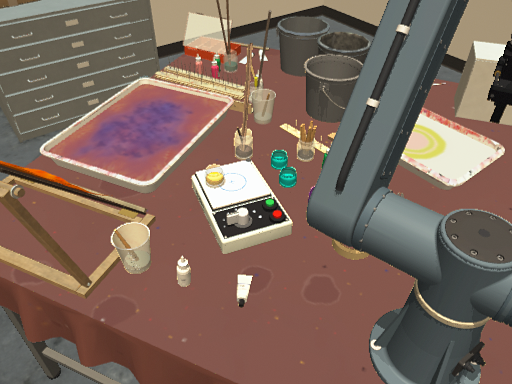

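View pics/side0.png

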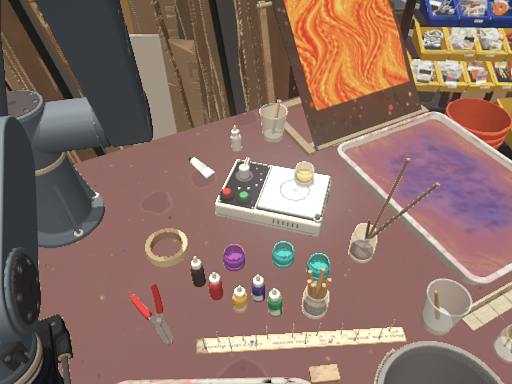

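The scene view shows the stirrer with the ring at about (231,181), green button (270,203), red (278,214), selector (240,216) and jar (214,175). The side view shows the ring at (294,190), green (243,195), red (227,191), selector (244,172) and jar (304,174).

```bash
cat > h.py <<'E'
from rig import robot
import cv2,numpy as np
from scipy.spatial.transform import Rotation as Ro
def ray(n,uv,obs=None):
    c=robot.calibration(n)
    d=np.array([(uv[0]-c["cx"])/c["fx"],(uv[1]-c["cy"])/c["fy"],1.])
    if n=="wrist":
        T=np.eye(4);T[:3,:3]=Ro.from_quat(obs["tool_rot"]).as_matrix();T[:3,3]=obs["position"]
        M=T@c["T_tool_cam"];return M[:3,3],M[:3,:3]@d
    R=np.array(c["R"]);return -R.T@np.array(c["t"]),R.T@d
def onz(n,uv,z,obs=None):
    o,d=ray(n,uv,obs);return o+d*(z-o[2])/d[2]
def blobs(im,lo,hi,amin=15):
    m=cv2.inRange(cv2.cvtColor(im,cv2.COLOR_BGR2HSV),lo,hi)
    n,l,s,c=cv2.connectedComponentsWithStats(m)
    return [(c[i].round(1),s[i].tolist()) for i in range(1,n) if s[i][4]>=amin],m
E
python3 - <<'E'
from h import *
for n,pts in(("scene",dict(ring=(231,181,.067),green=(270,203,.076),red=(278,214,.076),sel=(240,214,.09),jar=(214,177,.09))),
 ("side",dict(ring=(294,190,.067),green=(243,195,.076),red=(227,191,.076),sel=(244,170,.09),jar=(304,172,.09)))):
    for k,(u,v,z) in pts.items(): print(n,k,onz(n,(u,v),z).round(3))
E
```

```text
scene ring [0.601 0.053 0.067]
scene green [0.464 0.028 0.076]
scene red [0.421 0.036 0.076]
scene sel [0.462 0.119 0.09 ]
scene jar [0.617 0.095 0.09 ]
side ring [0.597 0.051 0.067]
side green [0.469 0.02  0.076]
side red [0.428 0.032 0.076]
side sel [0.467 0.097 0.09 ]
side jar [0.622 0.095 0.09 ]
```

Request:
{"fn": "jog_arm", "kwargs": {"motion": [0.99, -0.82, 0, 0, 0, 0, -1, 0.99, -0.82, 0, 0, 0, 0, -1, 0.99, -0.82, 0, 0, 0, 0, -1, 0.99, -0.82, 0, 0, 0, 0, -1, 0.99, -0.82, 0, 0, 0, 0, -1, 0.99, -0.82, 0, 0, 0, 0, -1, 0.99, -0.82, 0, 0, 0, 0, -1, 0.99, -0.82, 0, 0, 0, 0, -1, 0.99, -0.82, 0, 0, 0, 0, -1, 0.99, -0.82, 0, 0, 0, 0, -1, 0.99, -0.82, 0, 0, 0, 0, -1, 0.99, -0.82, 0, 0, 0, 0, -1]}}

```text
time: 1.6
position: [0.5289, 0.0015, 0.2333]
tool_rot: [0.974, 0.225, -0.0, -0.0]
ft_force: [1.3, -1.0, -0.3]
grip_width: 0.0872
grip_force: 0.0
```

Request:
{"fn": "jog_arm", "kwargs": {"motion": [0, 0, 0, 0, 0, -0.9, 0, 0, 0, 0, 0, 0, -0.9, 0, 0, 0, 0, 0, 0, -0.9, 0, 0, 0, 0, 0, 0, -0.9, 0, 0, 0, 0, 0, 0, -0.9, 0, 0, 0, 0, 0, 0, -0.9, 0, 0, 0, 0, 0, 0, -0.9, 0, 0, 0, 0, 0, 0, -0.9, 0, 0, 0, 0, 0, 0, -0.9, 0, 0, 0, 0, 0, 0, -0.9, 0, 0, 0, 0, 0, 0, -0.9, 0, 0, 0, 0, 0, 0, 0, 0]}}

```text
time: 3.1
position: [0.5282, -0.0001, 0.2332]
tool_rot: [0.841, 0.541, -0.0, -0.0]
ft_force: [-0.7, -0.0, 0.8]
grip_width: 0.0435
grip_force: 0.0
```

Run:
```python
from h import *
o=robot.get_obs();print(o["time"],o["position"].round(4),Ro.from_quat(o["tool_rot"]).as_matrix().round(3),o["q"].round(2),o["grip_width"],o["ft_force"])
im=robot.camera("wrist");cv2.imwrite("pics/w1.png",im)
np.save("w1.npy",np.r_[o["position"],o["tool_rot"]])
```

```text
3.1 [ 5.282e-01 -1.000e-04  2.332e-01] [[ 0.415  0.91  -0.001]
 [ 0.91  -0.415  0.   ]
 [-0.    -0.001 -1.   ]] [-0.21  0.4   1.67  0.    1.07  0.22] 0.043548604486019306 [-0.71877574 -0.00968981  0.76776821]
```

View pics/w1.png

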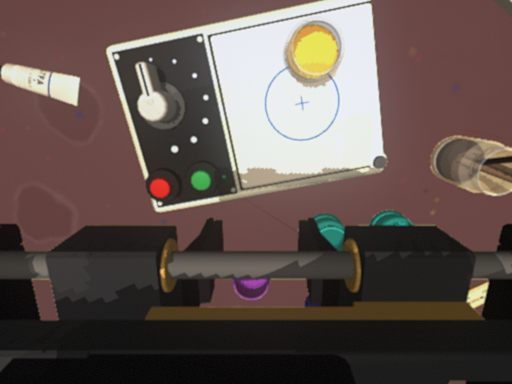

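The wrist view shows the ring cross at (302,103), jar rim centre (315,52), green button (200,180), red (160,187), and hub (157,103). The lever points up to (142,65), the first mark, with the other dots running from (173,61) to (175,150).

Run:
```python
from h import *
im=cv2.imread("pics/w1.png");a=np.load("w1.npy");o=dict(position=a[:3],tool_rot=a[3:])
W=lambda uv,z:onz("wrist",uv,z,o)
b,m=blobs(im,(100,90,60),(125,255,255),5)
m[:, :240]=0;m[:,360:]=0;m[160:]=0
pts=np.argwhere(m>0)[:,::-1].astype(float)
P=np.array([W(p,.067)[:2] for p in pts]);A=np.c_[2*P,np.ones(len(P))]
# ring: drop cross points
c0=W((302,103),.067)[:2];r=np.linalg.norm(P-c0,axis=1);k=(r>.028)&(r<.045)
s=np.linalg.lstsq(A[k],(P[k]**2).sum(1),rcond=None)[0]
print("ring",s[:2],np.sqrt(s[2]+s[0]**2+s[1]**2),"cross",c0)
for n,lo,hi,z in(("green",(45,120,60),(80,255,255),.076),("red",(0,180,120),(4,255,255),.076),("yellow",(18,120,120),(32,255,255),.1)):
    for c,st in blobs(im,lo,hi,60)[0]: print(n,c,st,W(c,z).round(4))
for c,st in blobs(im,(0,0,190),(180,60,255),4)[0]:
    if c[0]<215 and c[1]<170 and c[1]>50 and st[4]<80: print("dot",c,st[4],W(c,.056).round(4))
for n,uv,z in(("hub",(157,103),.092),("tip",(142,64),.0925),("boss",(380,161),.071)): print(n,W(uv,z).round(4))
for n,c in (("scene",(278,0)),): pass
for n,uv,z in(("cup side",(272,135),.0),("wdrop",(236,150),0),("glasscup",(440,330),0),("brush jar",(315,312),0)): print(n,onz("side",uv,z).round(3))
cv2.imwrite("pics/w1c.png",cv2.resize(im[0:220,100:400],None,fx=2.6,fy=2.6,interpolation=cv2.INTER_CUBIC))
```

```text
ring [0.59666967 0.04947123] 0.03704877480729518 cross [0.5969327  0.04900137]
green [200.5 179.8] [191, 170, 20, 20, 314] [0.4687 0.0218 0.076 ]
red [159.5 187.6] [150, 178, 20, 20, 310] [0.4251 0.0322 0.076 ]
yellow [316.   51.4] [294, 30, 44, 43, 1425] [0.6204 0.0857 0.1   ]
yellow [162.9 268.8] [160, 250, 7, 39, 108] [ 0.3943 -0.0446  0.1   ]
dot [115.9  56.1] 18 [0.4449 0.1683 0.056 ]
dot [150.4  59.2] 5 [0.4751 0.1514 0.056 ]
dot [174.  61.] 9 [0.496 0.14  0.056]
dot [194.4  75.4] 13 [0.5084 0.1193 0.056 ]
dot [205.5  97. ] 16 [0.509  0.0957 0.056 ]
dot [204.9 120.6] 18 [0.4973 0.0746 0.056 ]
dot [193.3 139.1] 24 [0.4769 0.0624 0.056 ]
dot [174.4 148.6] 30 [0.4533 0.0618 0.056 ]
hub [0.4707 0.1065 0.092 ]
tip [0.4754 0.1416 0.0925]
boss [ 0.6488 -0.0393  0.071 ]
cup side [0.539 0.367 0.   ]
wdrop [0.43  0.288 0.   ]
glasscup [ 0.895 -0.287  0.   ]
brush jar [ 0.638 -0.254  0.   ]
```

View pics/w1c.png

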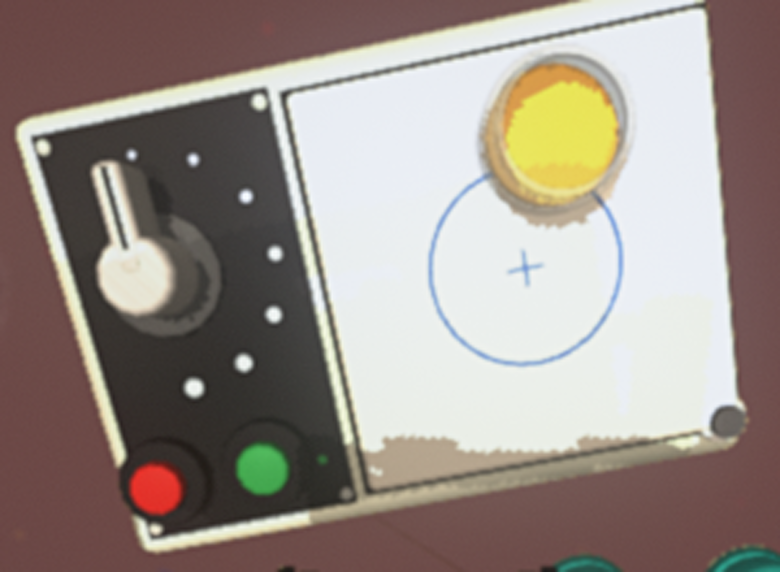

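The enlarged crop shows seven dots. The first is at full-picture pixel (150,59), beside the lever tip, and the seventh is at (174,149). The jar rim is at about (315,50).

Their midpoint puts the selector axis at (0.4642, 0.1066), with the stirrer's yaw at −13.7°. I'll go in beyond the jar with the fingers 30 mm apart, so it nests between the tips while I push.

Request:
{"fn": "jog_arm", "kwargs": {"motion": [0, 0, 0, 0, 0, 0.84, 0.31, 0, 0, 0, 0, 0, 0.84, 0.31, 0.82, 0.17, 0, 0, 0, 0, 0.31, 0.82, 0.17, 0, 0, 0, 0, 0.31, 0.82, 0.17, 0, 0, 0, 0, 0.31, 0.82, 0.17, 0, 0, 0, 0, 0.31, 0.8, 0.16, 0, 0, 0, 0, 0.31, 0, 0, 0.9, 0, 0, 0, 0.31, 0, 0, 0.9, 0, 0, 0, 0.31, 0, 0, 0, 0, 0, 0, 0.31]}}

```text
time: 4.4
position: [0.6391, 0.1221, 0.1581]
tool_rot: [0.871, 0.491, -0.004, -0.002]
ft_force: [0.5, 0.3, 0.6]
grip_width: 0.0299
grip_force: 0.0
```

Run:
```python
from h import *
o=robot.get_obs();print(o["time"],o["position"].round(4),Ro.from_quat(o["tool_rot"]).as_matrix()[:2,:2].round(4),o["grip_width"])
a=robot.camera("side")[100:260,180:380];b=robot.camera("scene")[110:270,150:350]
cv2.imwrite("pics/c2.png",cv2.resize(np.hstack([a,b]),(800,320),interpolation=cv2.INTER_CUBIC))
```

```text
4.4 [0.6391 0.1221 0.1581] [[ 0.5181  0.8553]
 [ 0.8553 -0.5181]] 0.029916831807493167
```

View pics/c2.png

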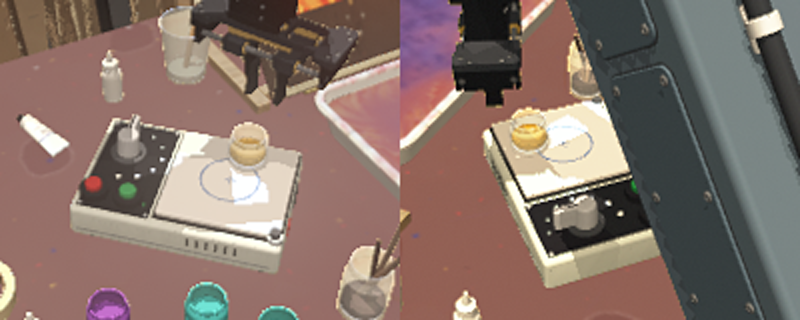

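Request:
{"fn": "jog_arm", "kwargs": {"motion": [0.05, 0, 0.6, 0, 0, 0, 0.31, 0, 0, 0.6, 0, 0, 0, 0.31, 0, 0, 0.6, 0, 0, 0, 0.31, 0, 0, 0, 0, 0, 0, 0.31, 0, 0, 0, 0, 0, 0, 0.31]}}

```text
time: 5.12
position: [0.6444, 0.1238, 0.0916]
tool_rot: [0.871, 0.491, 0.002, 0.001]
ft_force: [0.0, -0.1, -0.1]
grip_width: 0.0297
grip_force: 0.0
```

Run:
```python
from h import *
o=robot.get_obs();print(o["time"],o["position"].round(4),o["ft_force"].round(2))
R=Ro.from_quat(o["tool_rot"]).as_matrix();print("ring in tool",(R.T@(np.array([.5967,.0492,.067])-o["position"])).round(4),"jar est",(R.T@(np.array([.619,.086,.067])-o["position"])).round(4))
im=robot.camera("wrist");cv2.imwrite("pics/w3.png",im)
```

```text
5.125 [0.6444 0.1238 0.0916] [ 0.04 -0.13 -0.1 ]
ring in tool [-0.0885 -0.0023  0.0244] jar est [-0.0455 -0.0022  0.0245]
```

View pics/w3.png

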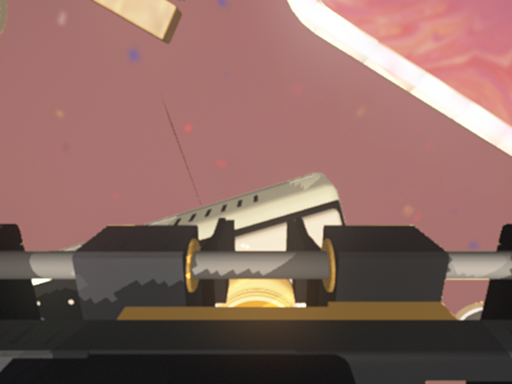

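The jar shows at columns 226–295, centred between the fingertips (215–305). I'll lower a little and push slowly, stopping short of the target.

Request:
{"fn": "jog_arm", "kwargs": {"motion": [0, -0.03, 0.14, 0, 0, 0, 0.31, -0.15, 0, 0, 0, 0, 0, 0.31, -0.15, 0, 0, 0, 0, 0, 0.31, -0.15, 0, 0, 0, 0, 0, 0.31, -0.15, 0, 0, 0, 0, 0, 0.31, -0.15, 0, 0, 0, 0, 0, 0.31, -0.15, 0, 0, 0, 0, 0, 0.31, -0.15, 0, 0, 0, 0, 0, 0.31, -0.15, 0, 0, 0, 0, 0, 0.31, -0.1, 0, 0, 0, 0, 0, 0.31, 0, 0, 0, 0, 0, 0, 0.31]}}

```text
time: 6.55
position: [0.6146, 0.0795, 0.0839]
tool_rot: [0.871, 0.491, -0.0, -0.0]
ft_force: [0.8, 0.2, 1.1]
grip_width: 0.0299
grip_force: 0.0
```

Run:
```python
from h import *
o=robot.get_obs();print(o["time"],o["position"].round(4),o["ft_force"].round(2))
R=Ro.from_quat(o["tool_rot"]).as_matrix();print("ring in tool",(R.T@(np.array([.5967,.0492,.067])-o["position"])).round(4))
a=robot.camera("side")[140:240,210:350];b=robot.camera("scene")[140:240,180:320]
cv2.imwrite("pics/c4.png",cv2.resize(np.hstack([a,b]),(800,286),interpolation=cv2.INTER_CUBIC))
```

```text
6.55 [0.6146 0.0795 0.0839] [0.8  0.17 1.08]
ring in tool [-0.0351  0.0004  0.0169]
```

View pics/c4.png

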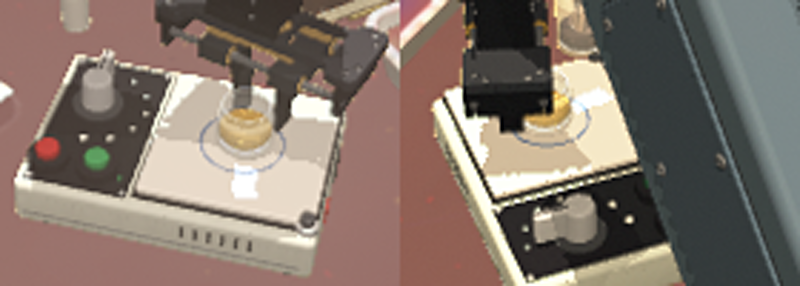

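Request:
{"fn": "jog_arm", "kwargs": {"motion": [-0.11, 0, 0, 0, 0, 0, 0.31, 0, 0, 0, 0, 0, 0, 0.31, 0.15, 0, 0, 0, 0, 0, 0.31, 0.5, 0, 0, 0, 0, 0, 0.31, 0, 0, -0.9, 0, 0, 0, 0.31, 0, 0, -0.9, 0, 0, 0, 0.31, 0, 0, -0.9, 0, 0, 0, 0.31, -0.9, 0, -0.9, 0, 0, 0, 0.31, -0.9, 0, 0, 0, 0, 0, 0.31, -0.9, 0, 0, 0, 0, 0, 0.31, -0.9, 0, 0, 0, 0, 0, 0.31, -0.8, 0, 0, 0, 0, 0, 0.31]}}

```text
time: 8.15
position: [0.5353, -0.0523, 0.2283]
tool_rot: [0.871, 0.491, 0.0, 0.0]
ft_force: [0.9, -0.5, -0.2]
grip_width: 0.0299
grip_force: 0.0
```

Request:
{"fn": "jog_arm", "kwargs": {"motion": [0, 0, 0, 0, 0, 0, 1, 0, 0, 0, 0, 0, 0, 1, 0, 0, 0, 0, 0, 0, 1]}}

```text
time: 8.52
position: [0.5358, -0.0511, 0.228]
tool_rot: [0.871, 0.492, 0.0, 0.0]
ft_force: [-0.4, -0.4, 0.2]
grip_width: 0.0077
grip_force: 0.0
```

Run:
```python
from h import *
o=robot.get_obs();print(o["time"],o["position"].round(4),o["grip_width"])
im=robot.camera("wrist");cv2.imwrite("pics/w5.png",im)
np.save("w5.npy",np.r_[o["position"],o["tool_rot"]])
W=lambda uv,z:onz("wrist",uv,z,o)
for n,lo,hi,z in(("green",(45,120,60),(80,255,255),.076),("yellow",(18,120,120),(32,255,255),.1)):
    for c,st in blobs(im,lo,hi,100)[0]: print(n,c,st,W(c,z).round(4))
b,m=blobs(im,(100,90,60),(125,255,255),5)
P=np.array([W(p,.067)[:2] for p in np.argwhere(m>0)[:,::-1].astype(float)])
r=np.linalg.norm(P-[.5967,.0492],axis=1);k=(r>.033)&(r<.042)
A=np.c_[2*P,np.ones(len(P))][k];s=np.linalg.lstsq(A,(P[k]**2).sum(1),rcond=None)[0]
print("ring",s[:2],k.sum(),np.sqrt(s[2]+s[0]**2+s[1]**2))
c=robot.calibration("wrist")
from numpy.linalg import inv
T=np.eye(4);T[:3,:3]=Ro.from_quat(o["tool_rot"]).as_matrix();T[:3,3]=o["position"]
q=inv(T@c["T_tool_cam"])@[.5967,.0492,.067,1];u=int(c["fx"]*q[0]/q[2]+c["cx"]);v=int(c["fy"]*q[1]/q[2]+c["cy"]);print(u,v)
y0=max(v-60,0);x0=u-75
cv2.imwrite("pics/w5c.png",cv2.resize(im[y0:y0+120,x0:x0+150],None,fx=5,fy=5,interpolation=cv2.INTER_CUBIC));print(x0,y0)
```

```text
8.525 [ 0.5358 -0.0511  0.228 ] 0.007679977180330689
green [166.2 150.1] [156, 140, 21, 21, 346] [0.4689 0.0214 0.076 ]
yellow [263.   52.6] [242, 31, 43, 44, 1443] [0.5971 0.0458 0.1   ]
ring [0.59663816 0.04944046] 127 0.037092217339836975
260 55
185 0
```

View pics/w5c.png

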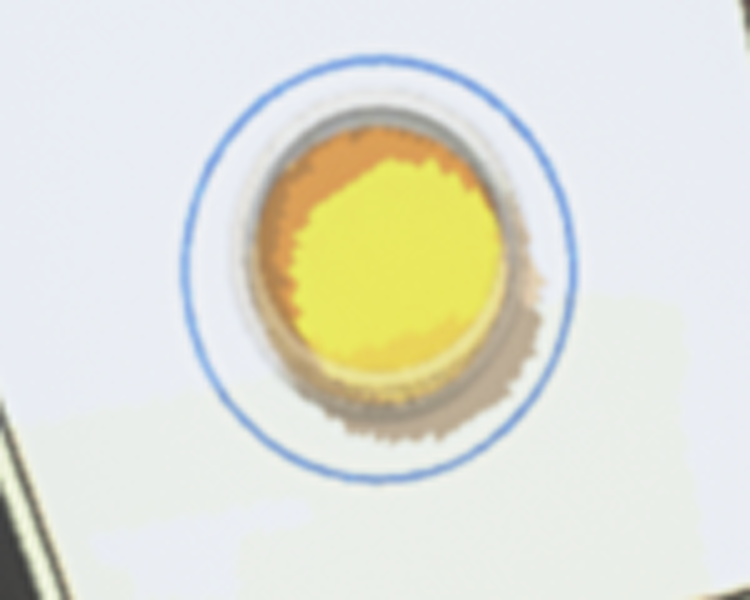

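The jar stands inside the ring: its base is centred within a few mm of the ring centre, at crop (378,270), and nothing touches it. Next is the green button at (0.4688, 0.0216).

Request:
{"fn": "jog_arm", "kwargs": {"motion": [0.23, -0.79, 0, 0, 0, 0, 1, 0.23, -0.79, 0, 0, 0, 0, 1, 0.23, -0.79, 0, 0, 0, 0, 1, 0, 0, 0.8, 0, 0, 0, 1, 0, 0, 0.8, 0, 0, 0, 1, 0, 0, 0.8, 0, 0, 0, 1, 0, 0, 0.8, 0, 0, 0, 1, 0, 0, 0, 0, 0, 0, 1, 0, 0, 0, 0, 0, 0, 1]}}

```text
time: 9.7
position: [0.4689, 0.0208, 0.1006]
tool_rot: [0.871, 0.491, 0.0, 0.0]
ft_force: [-0.2, -0.1, 0.4]
grip_width: 0.0006
grip_force: 0.0
```

Request:
{"fn": "jog_arm", "kwargs": {"motion": [0, 0, 0.2, 0, 0, 0, 1, 0, 0, 0.1, 0, 0, 0, 1, 0, 0, 0.1, 0, 0, 0, 1, 0, 0, 0, 0, 0, 0, 1]}}

```text
time: 10.2
position: [0.4685, 0.0205, 0.0841]
tool_rot: [0.871, 0.491, 0.0, 0.0]
ft_force: [0.6, 0.7, 2.7]
grip_width: 0.0004
grip_force: 1.7
```

Request:
{"fn": "jog_arm", "kwargs": {"motion": [0, 0, 0.06, 0, 0, 0, 1, 0, 0, 0.03, 0, 0, 0, 1, 0, 0, 0, 0, 0, 0, 1]}}

```text
time: 10.58
position: [0.4686, 0.0205, 0.0829]
tool_rot: [0.871, 0.491, 0.001, 0.001]
ft_force: [-3.7, 1.0, 25.8]
grip_width: 0.0006
grip_force: 13.1
```

Button fully pressed. I'll release it and go behind the selector lever.

Request:
{"fn": "jog_arm", "kwargs": {"motion": [0, 0, -0.3, 0, 0, 0, 1, 0, 0, -0.8, 0, 0, 0, 1, 0, 0, -0.8, 0, 0, 0, 1, 0.76, -0.7, 0, 0, 0, 0, 1, 0.76, -0.7, 0, 0, 0, 0, 1, 0.76, -0.7, 0, 0, 0, 0, 1, 0, 0, 0, 0, 0, -0.88, 1, 0, 0, 0, 0, 0, -0.88, 1, 0, 0, 0, 0, 0, -0.88, 1, 0, 0, 0, 0, 0, -0.88, 1, 0, 0, 0, 0, 0, -0.85, 1, 0, 0, 0, 0, 0, 0, 1]}}

```text
time: 12.08
position: [0.4431, 0.1419, 0.1561]
tool_rot: [0.787, 0.617, -0.0, -0.0]
ft_force: [0.2, -0.0, -0.2]
grip_width: 0.0006
grip_force: 0.0
```

```bash
cat >> h.py <<'E'
AX=np.array([.4642,.1066])
def lev():
    o=robot.get_obs();R=Ro.from_quat(o["tool_rot"]).as_matrix()
    print("t",o["time"],"p",o["position"].round(4),"yaw",np.degrees(np.arctan2(R[1,0],R[0,0])).round(2),"axis in tool mm",(1e3*R[:2,:2].T@(AX-o["position"][:2])).round(1),"F tool",(R.T@o["ft_force"]).round(2),"q6",o["q"][5].round(2))
def mask(n="scene"): return robot.camera(n)
E
python3 -c "
from h import *
lev()"
```

```text
t 12.075 p [0.4431 0.1419 0.1561] yaw 76.26 axis in tool mm [-29.3  28.9] F tool [0.02 0.23 0.25] q6 0.31
```

Request:
{"fn": "jog_arm", "kwargs": {"motion": [0, 0, 0.6, 0, 0, 0, 1, 0, 0, 0.6, 0, 0, 0, 1, 0, 0, 0.6, 0, 0, 0, 1, 0, 0.1, 0, 0, 0, 0, 1, 0, 0, 0, 0, 0, 0, 1, 0, 0, 0, 0, 0, 0, 1]}}

```text
time: 12.82
position: [0.4481, 0.1411, 0.0852]
tool_rot: [0.786, 0.618, 0.001, 0.001]
ft_force: [0.2, -0.8, -0.4]
grip_width: 0.0005
grip_force: 0.0
```

Run:
```python
from h import *
lev()
a=robot.camera("side")[130:230,190:330];b=robot.camera("scene")[160:260,180:320]
cv2.imwrite("pics/c6.png",cv2.resize(np.hstack([a,b]),(800,286),interpolation=cv2.INTER_CUBIC))
```

```text
t 12.825 p [0.4481 0.1411 0.0852] yaw 76.29 axis in tool mm [-29.7  23.9] F tool [-0.76  0.44  0.44] q6 0.31
```

View pics/c6.png

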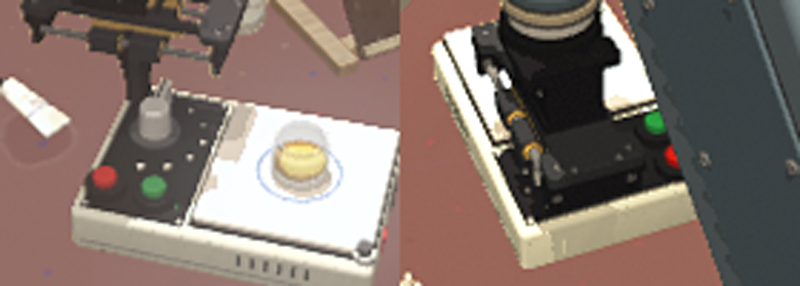

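The side view shows the fingertips just behind the lever, and the jar still centred in the ring. I'll make contact and begin the arc.

Request:
{"fn": "jog_arm", "kwargs": {"motion": [0, 0.05, 0, 0, 0, 0, 1, 0, 0.04, 0, 0, 0, 0, 1, 0.017, 0.027, 0, 0, 0, 0.5, 1, 0.017, 0.027, 0, 0, 0, 0.5, 1, 0, 0, 0, 0, 0, 0, 1]}}

```text
time: 13.55
position: [0.4534, 0.141, 0.0843]
tool_rot: [0.808, 0.59, -0.0, -0.0]
ft_force: [-0.8, 0.6, -0.3]
grip_width: 0.0005
grip_force: 0.0
```

```bash
python3 -c "
from h import *
lev()"
```

```text
t 13.55 p [0.4534 0.141  0.0843] yaw 72.28 axis in tool mm [-29.5  20.8] F tool [ 0.31 -0.92  0.3 ] q6 0.37
```

Request:
{"fn": "jog_arm", "kwargs": {"motion": [0.017, 0.027, 0, 0, 0, 0.5, 1, 0.017, 0.027, 0, 0, 0, 0.5, 1, 0.017, 0.027, 0, 0, 0, 0.5, 1, 0, 0, 0, 0, 0, 0, 1]}}

```text
time: 14.05
position: [0.4569, 0.1418, 0.0843]
tool_rot: [0.837, 0.547, -0.0, -0.0]
ft_force: [0.6, 0.4, 0.2]
grip_width: 0.0003
grip_force: 0.1
```

```bash
python3 -c "
from h import *
lev()"
```

```text
t 14.05 p [0.4569 0.1418 0.0843] yaw 66.28 axis in tool mm [-29.3  20.8] F tool [ 0.65  0.38 -0.24] q6 0.48
```

Request:
{"fn": "jog_arm", "kwargs": {"motion": [0, 0, 0, 0, 0, -0.83, 1, 0, 0, 0, 0, 0, -0.83, 1, 0, 0, 0, 0, 0, -0.84, 1, -0.06, 0.02, 0, 0, 0, 0, 1, 0, 0, 0, 0, 0, 0, 1, 0, 0, 0, 0, 0, 0, 1]}}

```text
time: 14.8
position: [0.4573, 0.1392, 0.0844]
tool_rot: [0.787, 0.618, 0.0, 0.0]
ft_force: [-0.2, 0.5, 0.3]
grip_width: 0.0004
grip_force: 0.0
```

```bash
python3 -c "
from h import *
lev()"
```

```text
t 14.8 p [0.4573 0.1392 0.0844] yaw 76.27 axis in tool mm [-30.1  14.5] F tool [ 0.42 -0.35 -0.26] q6 0.3
```

Request:
{"fn": "jog_arm", "kwargs": {"motion": [0, 0.03, 0, 0, 0, 0, 1, 0, 0.03, 0, 0, 0, 0, 1, 0, 0, 0, 0, 0, 0, 1]}}

```text
time: 15.18
position: [0.458, 0.139, 0.0842]
tool_rot: [0.786, 0.618, -0.001, -0.001]
ft_force: [-4.2, 2.7, 3.8]
grip_width: 0.0006
grip_force: 2.3
```

```bash
python3 -c "
from h import *
lev()"
```

```text
t 15.175 p [0.458  0.139  0.0842] yaw 76.29 axis in tool mm [-30.   13.7] F tool [ 1.6  -4.76 -3.74] q6 0.3
```

Request:
{"fn": "jog_arm", "kwargs": {"motion": [0.012, 0.027, 0, 0, 0, 0.5, 1, 0.012, 0.027, 0, 0, 0, 0.5, 1, 0.012, 0.027, 0, 0, 0, 0.5, 1, 0.012, 0.027, 0, 0, 0, 0.5, 1, 0.012, 0.027, 0, 0, 0, 0.5, 1, 0, 0, 0, 0, 0, 0, 1]}}

```text
time: 15.92
position: [0.4675, 0.1391, 0.0846]
tool_rot: [0.837, 0.547, 0.002, 0.001]
ft_force: [-0.2, 0.5, 0.1]
grip_width: 0.0002
grip_force: 0.0
```

```bash
python3 -c "
from h import *
lev()"
```

```text
t 15.925 p [0.4675 0.1391 0.0846] yaw 66.31 axis in tool mm [-31.1  10. ] F tool [ 0.42 -0.39 -0.14] q6 0.47
```

Request:
{"fn": "jog_arm", "kwargs": {"motion": [0, 0, 0, 0, 0, 1, 1, 0, 0, 0, 0, 0, 1, 1, 0, 0, 0, 0, 0, 1, 1, 0, 0, 0, 0, 0, 1, 1, 0, 0, 0, 0, 0, 1, 1, 0.1, 0.1, 0, 0, 0, 0, 1, 0, 0, 0, 0, 0, 0, 1, 0, 0, 0, 0, 0, 0, 1]}}

```text
time: 16.92
position: [0.4714, 0.1394, 0.0844]
tool_rot: [0.919, 0.393, 0.0, 0.0]
ft_force: [0.1, -0.6, 0.1]
grip_width: 0.0001
grip_force: 0.0
```

```bash
python3 -c "
from h import *
lev()"
```

```text
t 16.925 p [0.4714 0.1394 0.0844] yaw 46.33 axis in tool mm [-28.7  17.4] F tool [-0.38  0.5  -0.13] q6 0.82
```

Request:
{"fn": "jog_arm", "kwargs": {"motion": [0, 0.05, 0, 0, 0, 0, 1, 0, 0.05, 0, 0, 0, 0, 1, 0, 0, 0, 0, 0, 0, 1]}}

```text
time: 17.3
position: [0.4734, 0.1372, 0.0844]
tool_rot: [0.92, 0.393, -0.0, -0.001]
ft_force: [-2.0, 3.7, 1.6]
grip_width: 0.0005
grip_force: 1.7
```

```bash
python3 -c "
from h import *
lev()"
```

```text
t 17.3 p [0.4734 0.1372 0.0844] yaw 46.27 axis in tool mm [-28.5  14.4] F tool [ 1.24 -4.01 -1.64] q6 0.82
```

Request:
{"fn": "jog_arm", "kwargs": {"motion": [0.012, 0.05, 0, 0, 0, 0.5, 1, 0.012, 0.027, 0, 0, 0, 0.5, 1, 0.012, 0.027, 0, 0, 0, 0.5, 1, 0.012, 0.027, 0, 0, 0, 0.5, 1, 0.012, 0.027, 0, 0, 0, 0.5, 1, 0, 0, 0, 0, 0, 0, 1]}}

```text
time: 18.05
position: [0.4807, 0.1332, 0.0844]
tool_rot: [0.95, 0.312, 0.0, 0.001]
ft_force: [0.1, -0.5, -0.5]
grip_width: 0.0005
grip_force: 0.0
```

```bash
python3 -c "
from h import *
lev()"
```

```text
t 18.05 p [0.4807 0.1332 0.0844] yaw 36.32 axis in tool mm [-29.1  11.7] F tool [-0.23  0.47  0.47] q6 0.98
```

Request:
{"fn": "jog_arm", "kwargs": {"motion": [0, 0, 0, 0, 0, 1, 1, 0, 0, 0, 0, 0, 1, 1, 0, 0, 0, 0, 0, 1, 1, 0, 0, 0, 0, 0, 1, 1, 0, 0, 0, 0, 0, 1, 1, 0.1, 0.1, 0, 0, 0, 0, 1, 0, 0, 0, 0, 0, 0, 1, 0, 0, 0, 0, 0, 0, 1]}}

```text
time: 19.05
position: [0.4851, 0.1308, 0.0843]
tool_rot: [0.99, 0.142, -0.0, 0.0]
ft_force: [-0.4, -0.6, -0.8]
grip_width: 0.0001
grip_force: 0.0
```

Run:
```python
from h import *
lev()
a=robot.camera("side")[130:230,190:330];b=robot.camera("scene")[160:260,180:320]
cv2.imwrite("pics/c7.png",cv2.resize(np.hstack([a,b]),(800,286),interpolation=cv2.INTER_CUBIC))
```

```text
t 19.05 p [0.4851 0.1308 0.0843] yaw 16.32 axis in tool mm [-26.9  17.4] F tool [-0.56  0.46  0.76] q6 1.33
```

Request:
{"fn": "jog_arm", "kwargs": {"motion": [0, 0, 0, 0, 0, 0, 1, 0, 0, 0, 0, 0, 0, 1, 0, 0, 0, 0, 0, 0, 1, 0, 0, 0, 0, 0, 0, 1, 0, 0, 0, 0, 0, 0, 1, 0, 0, 0, 0, 0, 0, 1]}}

```text
time: 19.9
position: [0.485, 0.131, 0.0843]
tool_rot: [0.99, 0.142, 0.0, -0.0]
ft_force: [-0.9, 0.4, 0.3]
grip_width: 0.0005
grip_force: 0.0
```

```bash
python3 -c "
from h import *
lev()"
```

```text
t 19.9 p [0.485  0.131  0.0843] yaw 16.3 axis in tool mm [-26.8  17.6] F tool [-0.76 -0.61 -0.28] q6 1.33
```

Request:
{"fn": "jog_arm", "kwargs": {"motion": [0.05, 0.06, 0, 0, 0, 0, 1, 0, 0.05, 0, 0, 0, 0, 1, 0, 0, 0, 0, 0, 0, 1]}}

```text
time: 20.27
position: [0.488, 0.1284, 0.0844]
tool_rot: [0.99, 0.141, -0.0, -0.001]
ft_force: [-0.1, 5.4, 0.6]
grip_width: 0.0005
grip_force: 2.9
```

```bash
python3 -c "
from h import *
lev()"
```

```text
t 20.275 p [0.488  0.1284 0.0844] yaw 16.2 axis in tool mm [-28.9  14.4] F tool [ 1.45 -5.23 -0.59] q6 1.32
```

Contact is where the third mark should put the lever, so it rested there for over a second. Next, the click to the fourth mark.

Request:
{"fn": "jog_arm", "kwargs": {"motion": [0.012, 0.045, 0, 0, 0, 0.5, 1, 0.012, 0.027, 0, 0, 0, 0.5, 1, 0.012, 0.027, 0, 0, 0, 0.5, 1, 0.012, 0.027, 0, 0, 0, 0.5, 1, 0.012, 0.027, 0, 0, 0, 0.5, 1, 0, 0, 0, 0, 0, 0, 1]}}

```text
time: 21.02
position: [0.492, 0.1215, 0.0843]
tool_rot: [0.999, 0.055, -0.0, 0.0]
ft_force: [0.4, -0.0, -0.3]
grip_width: 0.0003
grip_force: 0.0
```

```bash
python3 -c "
from h import *
lev()"
```

```text
t 21.025 p [0.492  0.1215 0.0843] yaw 6.27 axis in tool mm [-29.2  11.8] F tool [0.35 0.06 0.27] q6 1.48
```

Request:
{"fn": "jog_arm", "kwargs": {"motion": [0, 0, 0, 0, 0, 1, 1, 0, 0, 0, 0, 0, 1, 1, 0, 0, 0, 0, 0, 1, 1, 0, 0, 0, 0, 0, 1, 1, 0, 0, 0, 0, 0, 1, 1, 0.15, 0.1, 0, 0, 0, 0, 1, 0, 0, 0, 0, 0, 0, 1, 0, 0, 0, 0, 0, 0, 1, 0, 0, 0, 0, 0, 0, 1, 0, 0, 0, 0, 0, 0, 1, 0, 0, 0, 0, 0, 0, 1, 0, 0, 0, 0, 0, 0, 1]}}

```text
time: 22.52
position: [0.4967, 0.1166, 0.0844]
tool_rot: [0.993, -0.119, 0.0, 0.0]
ft_force: [0.1, -0.6, -0.4]
grip_width: 0.0002
grip_force: 0.0
```

Request:
{"fn": "jog_arm", "kwargs": {"motion": [0, 0.06, 0, 0, 0, 0, 1, 0, 0.05, 0, 0, 0, 0, 1, 0, 0, 0, 0, 0, 0, 1]}}

```text
time: 22.9
position: [0.4964, 0.1133, 0.0844]
tool_rot: [0.993, -0.12, 0.001, -0.001]
ft_force: [1.5, 5.3, -1.3]
grip_width: 0.0002
grip_force: 2.7
```

```bash
python3 -c "
from h import *
lev()"
```

```text
t 22.9 p [0.4964 0.1133 0.0844] yaw -13.8 axis in tool mm [-29.6  14.1] F tool [ 0.17 -5.53  1.26] q6 1.81
```

The fourth mark is confirmed and rested on for about 1.6 s. Now the last click.

Request:
{"fn": "jog_arm", "kwargs": {"motion": [0.012, 0.045, 0, 0, 0, 0.5, 1, 0.012, 0.027, 0, 0, 0, 0.5, 1, 0.012, 0.027, 0, 0, 0, 0.5, 1, 0.012, 0.027, 0, 0, 0, 0.5, 1, 0.012, 0.027, 0, 0, 0, 0.5, 1, 0, 0, 0, 0, 0, 0, 1]}}

```text
time: 23.65
position: [0.496, 0.1055, 0.0843]
tool_rot: [0.979, -0.206, -0.0, 0.0]
ft_force: [-0.4, -0.1, 0.1]
grip_width: 0.0005
grip_force: 0.0
```

```bash
python3 -c "
from h import *
lev()"
```

```text
t 23.65 p [0.496  0.1055 0.0843] yaw -23.73 axis in tool mm [-29.6  11.8] F tool [-0.35  0.22 -0.05] q6 1.97
```

Request:
{"fn": "jog_arm", "kwargs": {"motion": [0, -0.2, 0, 0, 0, 0, 1, 0, 0, -0.9, 0, 0, 0, 1, 0, 0, -0.9, 0, 0, 0, 1, 0, 0, -0.9, 0, 0, 0, 1, 0, 0, -0.9, 0, 0, 0, 1, -0.9, 0, 0, 0, 0, 0, 1, -0.9, 0, 0, 0, 0, 0, 1, -0.8, 0, 0, 0, 0, 0, 1, 0, 0, 0, 0, 0, 0, 1, 0, 0, 0, 0, 0, 0, 1]}}

```text
time: 24.9
position: [0.4056, 0.1551, 0.2288]
tool_rot: [0.979, -0.205, 0.001, -0.0]
ft_force: [-0.2, -0.3, -0.2]
grip_width: 0.0008
grip_force: 0.0
```

Run:
```python
from h import *
lev();o=robot.get_obs()
im=robot.camera("wrist");cv2.imwrite("pics/w8.png",im)
for n,lo,hi,z in(("green",(45,120,60),(80,255,255),.076),("yellow",(18,120,120),(32,255,255),.1)):
    for c,st in blobs(im,lo,hi,100)[0]: print(n,c,st,onz("wrist",c,z,o).round(4))
```

```text
t 24.9 p [0.4056 0.1551 0.2288] yaw -23.66 axis in tool mm [73.2 20.8] F tool [-0.07  0.38  0.24] q6 2.09
green [362.4  62.7] [352, 51, 22, 24, 420] [0.4682 0.0217 0.076 ]
```

View pics/w8.png

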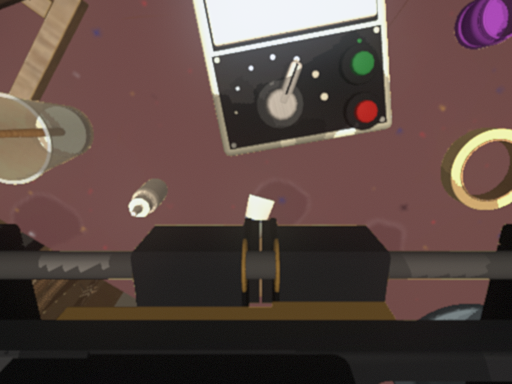

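The wrist view shows the hub at (283,103), the lever tip at (297,60), and dots from about (237,85) to (323,97). The jar is out of view. I'll compute the lever's angle.

Run:
```python
from h import *
o=robot.get_obs();im=cv2.imread("pics/w8.png")
h=onz("wrist",(282,104),.092,o);t=onz("wrist",(297,62),.0925,o);d=t-h
print("hub",h,"lever angle",np.degrees(np.arctan2(d[1],d[0])),"len",np.hypot(*d[:2]),"fifth=-43.7")
for c,st in blobs(im,(0,0,190),(180,60,255),3)[0]:
    if 220<c[0]<340 and 50<c[1]<150 and st[4]<80:
        p=onz("wrist",c,.056,o)[:2]-AX;print(c,st[4],np.degrees(np.arctan2(p[1],p[0])).round(1),np.hypot(*p).round(4))
# jar from the side camera, compared with ring
s=robot.camera("side")
for c,st in blobs(s[140:230,230:340],(15,90,120),(32,255,255),20)[0]: print("side yellow",c+[230,140],st,onz("side",c+[230,140],.085).round(4))
```

```text
hub [0.46471317 0.10590938 0.092     ] lever angle -43.01862435548549 len 0.03802271173713069 fifth=-43.7
[272.2  56.7] 22 -14.2 0.0467
[298.6  66.2] 19 -50.5 0.0418
[250.5  67.7] 14 15.6 0.0464
[315.2  73.6] 26 -73.5 0.0469
[237.1  88.1] 8 45.5 0.0463
[323.9  96.3] 31 -103.3 0.0466
[287.  141.1] 33 169.8 0.0385
side yellow [295.1 180.9] [60, 40, 11, 3, 28] [0.5989 0.0658 0.085 ]
side yellow [295.6 188.8] [58, 46, 16, 5, 20] [0.5994 0.037  0.085 ]
```

The lever is at −43.0° against −43.7° for the fifth mark. The jar hasn't been touched since it was last seen centred, the button is released, and the arm is clear.

```bash
python3 -c "
from rig import robot
print(robot.hand_in())"
```

```text
the job is handed in; nothing more can be done
None
```

The job is handed in, with no verdict returned. By my own measurements, the jar stands in the ring within about 4 mm of its centre and the start button was pressed fully and released. The selector rests on the fifth mark after more than a second each on the third and fourth. I viewed 10 pictures, as allowed.

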